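Lift the hot wax pot off its plate with the bail hook and switch the plate off

ROBOT

A 6-joint arm with a two-finger parallel gripper is mounted at the origin on a cart in front of the work surface, level with it; the furniture and walls round the work are solid. World frame = base frame: x ahead of the robot, y to its left, z up, the work surface at z = 0. Lengths are in m, angles in degrees, forces in N, time in s.
With the tool pointing down it reaches from about 0.275 to 1 m from the base axis. Payload 8.4 kg.
Tool frame: the origin (TCP) lies midway between the tips of the shut fingers; the grasp point (between the pads) lies 19 mm behind it; z points along the fingers, y is the line along which they close (so a half turn about z gives the same grasp; the last joint's range is limited). The gripper opens to 85 mm and grips with 20 to 120 N. Pads are 22 mm wide; open, the fingers measure 114 mm over their backs; the gripper's body (76 mm by 85 mm) begins 54 mm behind the grasp point. The pads swing forward as they close: fully open they stand 13 mm farther back than shut.
Start: joints at [70.623, 20.225, 93.587, -0, 66.188, -0.138], TCP at [0.206, 0.59, 0.231] pointing down, gripper open.
Joint ranges: [-150.9, 150.9], [-52.94, 120.26], [3.33, 152.33], [-74.26, 254.26], [0, 154.13], [-172.89, 172.89]. Speed limits (degrees/s): [127.2, 127.2, 159.86, 180, 180, 180].

INTERFACE

Orientations are given as [roll, pitch, yaw] about the fixed x, y, z axes, in that order (R = Rz(yaw) Ry(pitch) Rx(roll)).
In Python, from station import r, optics, workorder gives the robot as it stands. The module is installed in compiled form; this text tells all that it offers.
- The arm moves only by the tool drive_tool, never from a script. Its argument "steps" is a list of rows, each a list of 7 numbers: the opening, from 0 (shut) to 1 (fully open), then the shift along the tool's x, y, z in m, then the turn, a rotation vector about the tool's x, y, z in rad. A call has 1 to 20 rows; each row shifts and turns the commanded pose from where the row before left it, along the tool's axes as they then stand; what a row does not reach is not made up. A row lasts 1/8 s, in which the tool goes at most 62.5 mm and 10.7 degrees, less where a joint would pass 70% of its speed; a pose out of reach is approached as far as the arm can. A call with a gripper value outside its range is refused whole. The fingers move at their own pace and stop on an object; "newtons" is the grip in N (left out, the last holds). Time passes only in rows, so rows that do not move let the fingers close. It gives the time, the measured TCP pose, the force, the opening and the grip force at its end, in the units of the state.
- r.sense(): the state, without advancing time (a new reading comes with each control period).
- optics.camera(name): name is "scene" or "top" or "wrist"; returns the picture (384x512x3 uint8, red, green, blue); there is no depth.
- optics.camera_info(name): a dict with "intrinsics" (3x3 intrinsics, pixels), "k1" (the pictures are not rectified: a ray, as slopes to the right and down, at radius r is drawn at 1 + k1 r^2 times it, then the intrinsics apply), "R" (3x3) and "t" (3): a world point X has camera coordinates R X + t. Camera axes: x right, y down, z forward; pixel columns grow to the right and rows downward; lengths in m; the calibration is good to about 2 mm. A picture is of the moment at which its call begins: read the wrist's pose just before it. camera_info takes no time and is no camera call; for the wrist camera it gives the pose at the moment of the call.
- workorder.close_job(): hands the job in; it is judged then, once.
The state is a dict: "time": time; "joint_pos": joint angles; "qd": joint speeds; "joint_efforts": joint torques, N m; "tcp_pos": TCP position; "tool_rot": TCP orientation; "contact_force": force on the tool from outside, world axes, zero at the start; "moment": the same for the moment, N m; "finger_gap": finger opening in m; "grasp_force": force on a finger pad.
Only numpy, scipy, OpenCV 4.12 (cv2) and the standard library are available. Lean on these libraries where they do the work, as an engineer would, in place of code of your own. Each camera call takes 0.05 s, during which the arm holds its last target. There are 200 camera calls.

TASK

The wax pot has warmed long enough. Without touching the hot pot or its bail with the gripper, take the lifting hook from its stand, catch the bail with it, lift the pot clear of the hot plate, carry it level and set it down gently, upright and wholly on the cork mat. Then hang the hook back in both rests of its stand and turn the plate's knob back to off, without shifting the bottles, jar, cup or clay ball.

Things in the scene. Friction and masses are not known exactly. Their poses are not given: they have to be found in the camera images.
- wax_pot: Blue enamelled pot with a fixed lid, 0.44 to 0.75 kg, 100 mm in diameter (107 at the rim, 122 over the bail), standing on the hot plate's burner. Origin: centre of its underside, z up. Lid top 84 mm, small black lid knob (22 mm wide) up to 98 mm above the underside. Its wire bail turns on ears 68 mm above the underside, about an axis along the pot's y.
- bail_top (a point): Middle of the bail's wire (6 mm round steel), its highest point when upright: 85 mm from the bail's axis, so 153 mm above the pot's underside with the bail upright. Here the wire is straight along the pot's y for 36 mm, then bends down on both sides. Axes: those of the bail.
- wax_pot_bail (a joint): Lean of the bail, rad: 0 upright, positive when it leans to the pot's +x, -0.9 to 0.9. A little friction keeps it where it is left; it swings up easily when lifted.
- lifting_hook: Loose hook, 0.12 kg, in the stand: wooden T-grip along its y (104 long, 18 wide in x, 22 high; pinch it across at its middle from above) on a 7 mm rod. Origin: middle of the T-grip, z up. The rod runs down at x = 0, steps back to x = -13 mm from 30 to 44 mm below the origin, and ends in a J of steel strip 20 mm wide in y, 4 thick; underside 91 mm below the origin.
- hook_seat (a point): Seat of the J, where the bail hangs: upper side of the strip 87 mm below the hook's origin, straight under it. The J's tip stands up at the hook's x = +15 mm (outer side +17), its end 71 mm below the origin; shank behind at x = -13: an opening 24 mm wide. The tip goes under the wire, moving to +x, then the hook is raised. Axes: those of the hook.
- hook_stand: Fixed dark iron stand for the hook: foot 84 x 104 mm (x, y), 10 high; two uprights 76 mm apart along y carry flared U rests, flat floor at 110 mm, 24 mm wide in x, flaring to 36, lips up to 128 mm. Origin: centre of the foot's underside. The hung hook's T-grip lies in both rests along the stand's y, its origin 121 mm above the stand's, its x along the stand's x.
- hot_plate: Fixed white electric hot plate, casing 160 x 230 mm (x, y), 50 high. Origin: centre of its underside. Burner: dark disc of 136 mm diameter centred at y = +35 mm, its top at z = 58 mm. The knob stands on the deck at y = -80 mm.
- knob_grip (a point): Middle of the knob's upright wing (36 long, 11 wide, 20 high; its top 10 mm above this point; below it a 38 mm disc whose top is 9 mm under this point), on the knob's axis, which is vertical. The wing runs along this point's x; its white line is at the +x end.
- hot_plate_knob (a joint): Knob setting, rad, growing clockwise seen from above: 0 is off (the white line at the white dot, along the plate's +x; end stop), then three heats at 0.42, 0.84 and 1.26 (24 degrees a click). It clicks into these four settings; a click takes up to about 0.06 N m.
- cork_mat: Fixed round cork mat on the table, 136 mm in diameter, 12 mm thick. Origin: centre of its underside.
- tall_bottle_1: Loose blue-grey bottle vase, 74 mm in diameter, 150 high. Origin: centre of its underside.
- tall_bottle_2: A second bottle vase like tall_bottle_1.
- glaze_jar: Loose closed jar of green-blue glaze with a white lid, 57 mm in diameter, 77 high. Origin: centre of its underside.
- clay_ball: Loose grey ball of clay, 44 x 46 mm, 34 high. Origin: centre of its underside.
- tea_cup: Loose dark green cup, 60 mm in diameter, 71 high. Origin: centre of its underside.
- banding_wheel: Fixed iron banding wheel between the hot plate and the mat, 212 mm in diameter, 61 high (67 with the wooden rib that lies on it). Origin: centre of its underside.
- damp_work: Fixed large rounded piece of unfinished work on a round board, behind the hot plate; stay 180 mm from its axis. Origin: on its axis at the table.

How it is judged (in metres and radians):
On the way:
1. the pot hangs from the hook, more than 20 mm clear of the burner (contact force between lifting_hook and wax_pot above 2 N and z of wax_pot in the frame of hot_plate above 0.078 m), for 0.3 s.
At the end, for the whole second after the job is handed in: The pot stands upright (within 0.06 rad) and at rest with its whole underside on the cork mat (its axis within 22 mm of the mat's); the hook hangs at rest in both U rests of its stand (within 10 mm across, 14 mm along, 5 mm in height); the knob is at off (under 0.12 rad) (horizontal distance between wax_pot and cork_mat below 0.022 m and z of wax_pot in the frame of cork_mat between 0.008 and 0.016 m and angle between wax_pot's own z axis and vertical below 0.06 rad and linear speed of wax_pot below 0.02 m/s and x of lifting_hook in the frame of hook_stand between -0.01 and 0.01 m and y of lifting_hook in the frame of hook_stand between -0.014 and 0.014 m and z of lifting_hook in the frame of hook_stand between 0.116 and 0.126 m and angle between lifting_hook's own z axis and vertical below 0.15 rad and linear speed of lifting_hook below 0.05 m/s and value of joint hot_plate_knob below 0.12 rad); the robot touches nothing.
It fails at once if the gripper or arm touches the hot pot or its bail (contact force between any of the fingers, the arm and wax_pot above 0.5 N).
It fails at once if the pot tips more than 0.4 rad (angle between wax_pot's own z axis and vertical above 0.4 rad).
It fails at once if the pot is banged down on the mat (over 40 N) (contact force between wax_pot and cork_mat above 40 N).
It fails at once if a tall bottle, the glaze jar, clay ball or tea cup is moved more than 15 mm (distance of any of tall_bottle_1, tall_bottle_2, glaze_jar, clay_ball, tea_cup from where it was at the start of the episode above 0.015 m).
It also fails if it takes over 72 s, if anything falls off the work surface, if the arm or the gripper's body presses on something with over 40 N, if the wrist force passes 120 N, or if a joint passes its speed limit or range.

## Working session

There is one attempt and no reset: what is moved stays moved. The work goes in short steps, Python scripts to look and compute and a tool call to move; the robot and the scene stay as the last step left them, time stands still between calls to the robot, and variables do not carry over. Pictures are saved under pics/ and viewed, at most 10 in all, crops included, and the job is handed in when it is done.

Besides the shell and the picture viewer there is one more tool, called in YAML: its name, and indented under it one key for each argument. drive_tool: Moves the arm, as the interface text tells. Its arguments: {"type":"object","properties":{"steps":{"type":"array"},"newtons":{"type":"number"}},"required":["steps"]}

```bash
mkdir -p pics
cat > h.py <<'E'
import numpy as np, cv2, json
from station import r, optics, workorder
from scipy.spatial.transform import Rotation as Ro
def snap(n,f=None):
    info=optics.camera_info(n); im=optics.camera(n)
    np.savez('pics/'+(f or n)+'.npz',im=im,**{k:np.array(info[k]) for k in('intrinsics','k1','R','t')})
    cv2.imwrite('pics/'+(f or n)+'.png',im[:,:,::-1]); return im
def load(f): return np.load('pics/'+f+'.npz')
def ray(c,u,v):
    K=c['intrinsics']; k=float(c['k1']); d=np.array([(u-K[0,2])/K[0,0],(v-K[1,2])/K[1,1]])
    s=d.copy()
    for _ in range(20): s=d/(1+k*(s@s))
    R=c['R']; return -R.T@c['t'], R.T@np.array([s[0],s[1],1.])
def onz(c,u,v,z):
    o,d=ray(c,u,v); return o+d*(z-o[2])/d[2]
def proj(c,X):
    p=c['R']@np.array(X)+c['t']; s=p[:2]/p[2]; s=s*(1+float(c['k1'])*(s@s)); K=c['intrinsics']
    return K[0,0]*s[0]+K[0,2],K[1,1]*s[1]+K[1,2]
def tri(c1,p1,c2,p2):
    A=np.zeros((3,3));b=np.zeros(3)
    for c,p in((c1,p1),(c2,p2)):
        o,d=ray(c,*p); d=d/np.linalg.norm(d); M=np.eye(3)-np.outer(d,d); A+=M;b+=M@o
    return np.linalg.solve(A,b)
E
python3 - <<'E'
from h import *
a=snap('top');b=snap('scene');c=snap('wrist')
for n in('top','scene','wrist'):
    q=load(n);print(n,-q['R'].T@q['t'],q['R'][2])
s=r.sense();print(s)
for n in('top','scene'):
    cv2.imwrite(f'pics/{n}_b.png',cv2.resize(load(n)['im'][:,:,::-1],(800,600),interpolation=cv2.INTER_CUBIC))
E
```

```text
top [-0.07105999 -0.33892293  1.72418958] [ 0.35870167  0.1033739  -0.9277106 ]
scene [ 0.06181013 -0.90210284  0.7877642 ] [ 0.43496876  0.68373296 -0.58592782]
wrist [0.13457716 0.61540017 0.37313997] [ 0.28063582 -0.09888709 -0.9547067 ]
{'time': 0.15, 'joint_pos': array([ 7.06229344e+01,  2.02540785e+01,  9.36179734e+01, -2.35604311e-03,
        6.61882949e+01, -1.37431881e-01]), 'qd': array([-0.04386142, -0.03679134, -0.03687146, -0.04869677,  0.04034262,
        0.06153531]), 'joint_efforts': array([-1.27235457e-03, -6.05634642e+01, -3.42337167e+01, -7.78827371e-05,
        6.31524017e-03, -2.63258300e-05]), 'tcp_pos': array([0.20584399, 0.58975549, 0.23073626]), 'tool_rot': array([-1.79939648e+02,  2.00973084e-03,  1.60761320e+02]), 'contact_force': array([ 0.18523669, -0.33855469,  0.03504048]), 'moment': array([-0.02205331, -0.01227465, -0.01192699]), 'grasp_force': 0.0, 'finger_gap': 0.08565357238344132}
```

View pics/top_b.png

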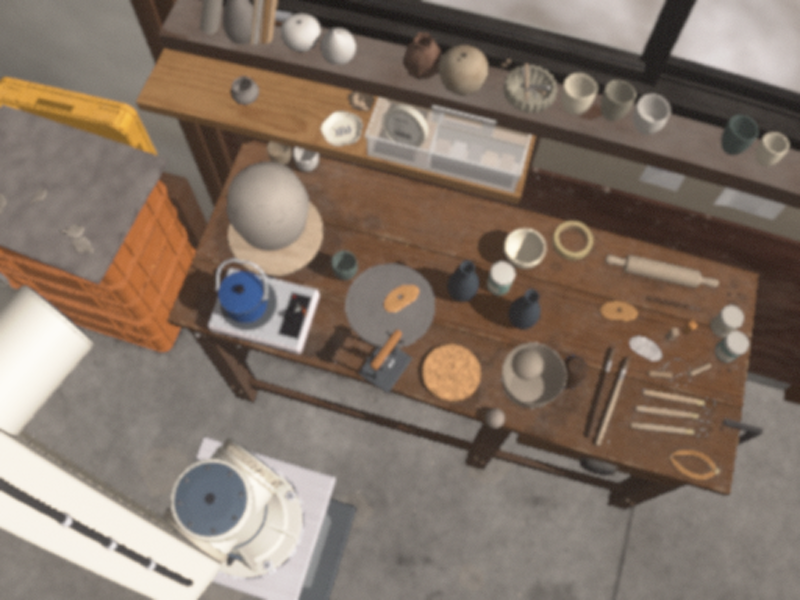

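View pics/scene_b.png

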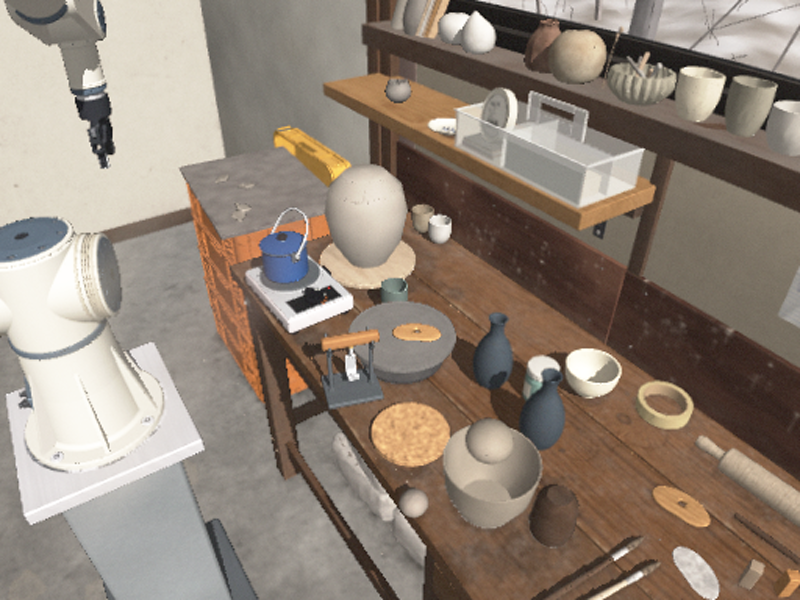

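The top view shows the plate at about (265,312), the pot at (242,296) with its bail leaning, the knob at (295,315), the stand and T-grip at (386,358) and the mat at (451,373). The cup is at (344,264), the bottles at (463,282) and (525,310), and the clay ball at (495,418). I'll zoom in next.

Run:
```python
from h import *
t=load('top')['im'];s=load('scene')['im']
# top crop cols120-320 rows 140-270 ; scene crop
A=cv2.resize(t[150:260,125:325],(800,440),interpolation=cv2.INTER_CUBIC)   # x4
cv2.imwrite('pics/tc.png',A[:,:,::-1])
B=cv2.resize(s[125:275,145:345],(800,600),interpolation=cv2.INTER_CUBIC)
cv2.imwrite('pics/sc.png',B[:,:,::-1])
```

```text
(no output)
```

View pics/tc.png

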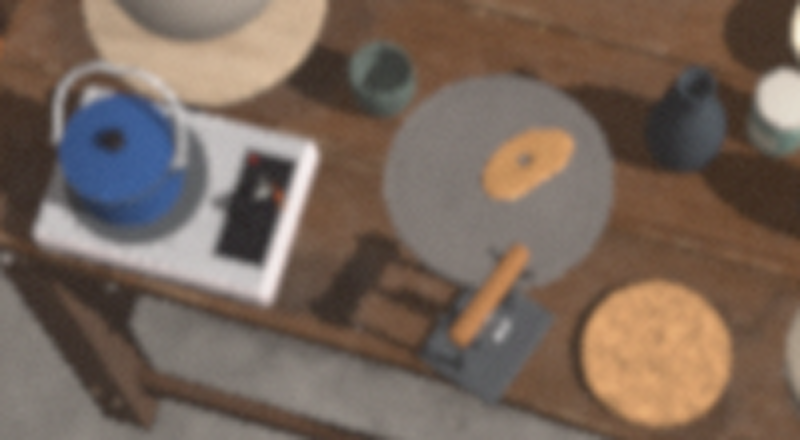

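View pics/sc.png

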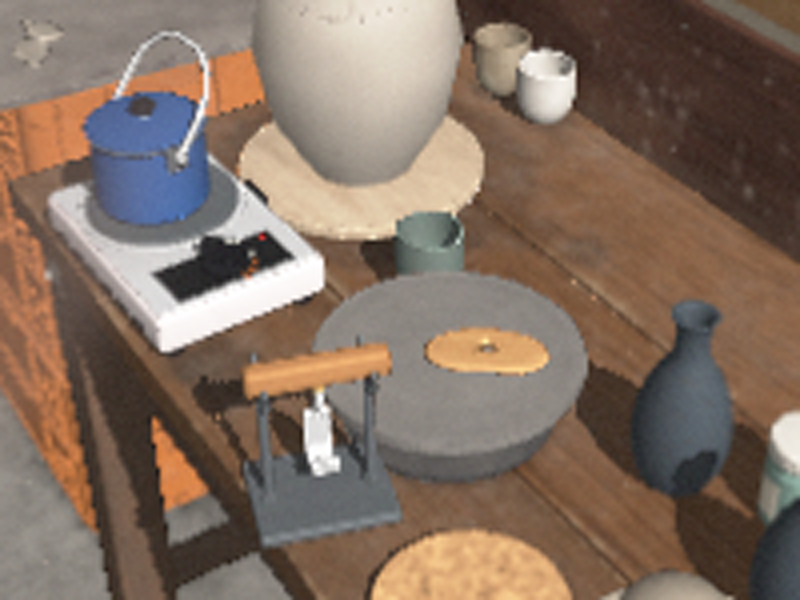

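The crops show the bail leaning away from the robot (top-crop arch at (110,65), ends at (60,140) and (180,160)). The T-grip runs from (462,335) to (522,250), the mat is centred near (656,352), and the knob has a black wing near scene (230,245).

```bash
cat >> h.py <<'E'
def ft(x,y): return 125+(x+.5)/4-.5,150+(y+.5)/4-.5
def fs(x,y): return 145+(x+.5)/4-.5,125+(y+.5)/4-.5
E
python3 - <<'E'
from h import *
np.set_printoptions(precision=4,suppress=True)
T=load('top');S=load('scene')
for n,a,b in [('grip far',(522,250),(388,357)),('grip near',(462,336),(248,380)),('bail top',(110,64),(180,36)),('lidknob',(108,138),(143,103)),('bail ear R',(180,165),(178,160)),('J',(502,330),(322,466))]:
    X=tri(T,ft(*a),S,fs(*b)); print(n,X,np.array(proj(T,X))-ft(*a))
for n,p,z in [('FR',(318,146),.05),('NR',(270,292),.05),('NL',(38,236),.05),('stand r',(552,318),.01),('stand n',(490,400),.01),('stand l',(424,352),.01)]:
    print(n,onz(T,*ft(*p),z))
for n,q,o in(('T',T,ft),('S',S,fs)):
    im=q['im'];h=cv2.cvtColor(im,cv2.COLOR_RGB2HSV)
    m=((h[...,0]>8)&(h[...,0]<25)&(h[...,1]>90)&(h[...,2]>150)).astype(np.uint8)
    m=cv2.morphologyEx(m,cv2.MORPH_CLOSE,np.ones((3,3)))
    cs,_=cv2.findContours(m,0,1)
    for c in cs:
        if cv2.contourArea(c)>60:
            (u,v)=c[:,0].mean(0); X=onz(q,u,v,.012)
            if .2<X[0]<.6 and cv2.contourArea(c)>500:
                P=np.array([onz(q,*p[0],.012)[:2] for p in c]); (x,y),rad=cv2.minEnclosingCircle((P*1000).astype(np.float32)); 
                A=np.c_[2*P,np.ones(len(P))]; k=np.linalg.lstsq(A,(P**2).sum(1),rcond=None)[0]
                print(n,'mat?',x,y,rad,k[:2],np.sqrt(k[2]+k[:2]@k[:2]))
    b=((h[...,0]>100)&(h[...,0]<125)&(h[...,1]>140)).astype(np.uint8)
    cs,_=cv2.findContours(b,0,1);c=max(cs,key=cv2.contourArea);print(n,'pot',cv2.boundingRect(c),cv2.contourArea(c))
E
```

```text
grip far [ 0.481  -0.2112  0.1228] [ 0.0317 -0.0517]
grip near [ 0.3882 -0.1837  0.1267] [-0.2498  0.4886]
bail top [0.5152 0.1721 0.1983] [-0.2135  0.3702]
lidknob [0.4687 0.1641 0.1501] [ 0.15   -0.2759]
bail ear R [0.4701 0.101  0.1255] [ 0.0095 -0.0175]
J [ 0.4275 -0.2086  0.0458] [-0.2066  0.3883]
FR [0.5502 0.0047 0.05  ]
NR [0.4023 0.0015 0.05  ]
NL [0.3918 0.2242 0.05  ]
stand r [ 0.4639 -0.247   0.01  ]
stand n [ 0.3731 -0.2144  0.01  ]
stand l [ 0.3993 -0.1438  0.01  ]
T mat? 458.73236083984375 -348.53118896484375 69.04905700683594 [ 0.4588 -0.3483] 0.06702613877030293
T mat? 456.43048095703125 565.1649169921875 288.2568054199219 [0.4756 0.5499] 0.19871866439188043
T pot (142, 175, 25, 25) 413.0
S mat? 457.7885437011719 -350.5670471191406 72.55599212646484 [ 0.4575 -0.3501] 0.06888930955041236
S mat? 357.2088623046875 367.7046203613281 514.2782592773438 [0.3372 0.3245] 0.2865917113368786
S pot (193, 173, 2, 3) 1.5
```

drive_tool:
  steps:
    - [1, -0.0317, -0.0445, -0.006, 0, 0, 0]
    - [1, -0.0317, -0.0445, -0.006, 0, 0, 0]
    - [1, -0.0317, -0.0445, -0.006, 0, 0, 0]
    - [1, -0.0317, -0.0445, -0.006, 0, 0, 0]
    - [1, -0.0317, -0.0445, -0.006, 0, 0, 0]
    - [1, -0.0317, -0.0445, -0.006, 0, 0, 0]
    - [1, -0.0317, -0.0445, -0.006, 0, 0, 0]
    - [1, -0.0317, -0.0445, -0.006, 0, 0, 0]
    - [1, -0.0317, -0.0445, -0.006, 0, 0, 0]
    - [1, -0.0317, -0.0445, -0.006, 0, 0, 0]
    - [1, -0.0317, -0.0445, -0.006, 0, 0, 0]
    - [1, -0.0317, -0.0445, -0.006, 0, 0, 0]
    - [1, -0.0317, -0.0445, -0.006, 0, 0, 0]
    - [1, -0.0317, -0.0445, -0.006, 0, 0, 0]
    - [1, -0.0317, -0.0445, -0.006, 0, 0, 0]

```text
time: 2.02
tcp_pos: [0.435, -0.1987, 0.3214]
tool_rot: [180.0, 0.0, 160.7]
contact_force: [0.7, 0.5, 0.5]
finger_gap: 0.0857
grasp_force: 0.0
```

drive_tool:
  steps:
    - [1, 0, 0, 0, 0, 0, 0.182]
    - [1, 0, 0, 0, 0, 0, 0.182]
    - [1, 0, 0, 0, 0, 0, 0.182]
    - [1, 0, 0, 0, 0, 0, 0.182]
    - [1, 0, 0, 0, 0, 0, 0.182]
    - [1, 0, 0, 0, 0, 0, 0.182]
    - [1, 0, 0, 0, 0, 0, 0.182]
    - [1, 0, 0, 0, 0, 0, 0.182]
    - [1, 0, 0, 0, 0, 0, 0.182]
    - [1, 0, 0, 0, 0, 0, 0.182]
    - [1, 0, 0, 0, 0, 0, 0.182]
    - [1, 0, 0, 0, 0, 0, 0.182]
    - [1, 0, 0, 0, 0, 0, 0.182]
    - [1, 0, 0, 0, 0, 0, 0.182]
    - [1, 0, 0, 0, 0, 0, 0.182]
    - [1, 0, 0, 0, 0, 0, 0.182]
    - [1, 0, 0, 0, 0, 0, 0.182]
    - [1, 0, 0, 0, 0, 0, 0]

```text
time: 4.28
tcp_pos: [0.4348, -0.1967, 0.3211]
tool_rot: [-180.0, 0.0, -16.4]
contact_force: [-0.4, -0.0, 0.5]
finger_gap: 0.0858
grasp_force: 0.0
```

Run:
```python
from h import *
s=r.sense();print(s['tcp_pos'],s['tool_rot'],s['joint_pos'],s['time']);snap('wrist','w1')
cv2.imwrite('pics/w1b.png',cv2.resize(load('w1')['im'][:,:,::-1],(800,600),interpolation=cv2.INTER_CUBIC))
```

```text
[ 0.43479119 -0.19674117  0.32112101] [-1.79998298e+02  2.03610288e-02 -1.64408761e+01] [-2.45257917e+01  2.08176611e+00  1.04596799e+02 -1.22989053e-03
  7.33418331e+01  8.19154375e+01] 4.275
```

View pics/w1b.png

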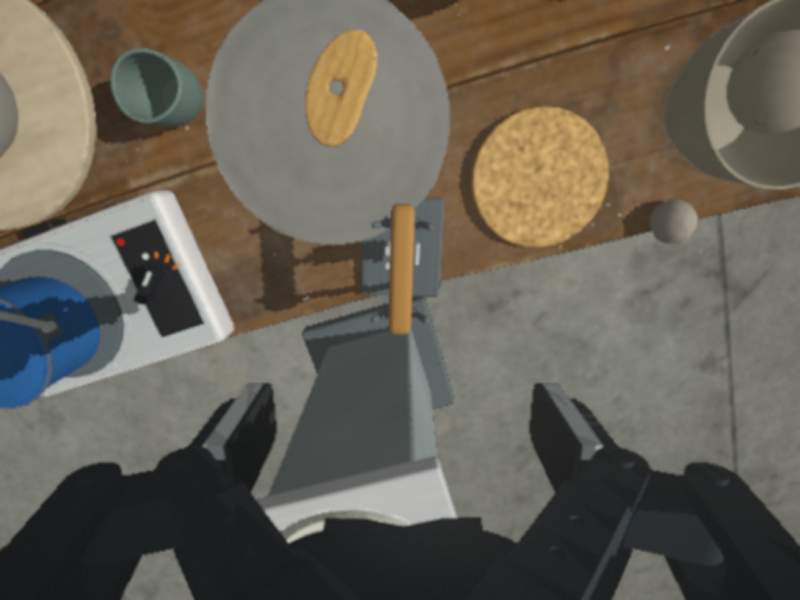

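The wrist view shows the T-grip from (403,206) to (400,332). The J tip at (417,255) is on the mat side of the shank at (388,258), as I estimated. Also visible are the mat at (541,176), the knob at (147,283) with its white line, and the bail at (30,325).

Run:
```python
from h import *
np.set_printoptions(precision=4,suppress=True)
q=load('w1');im=q['im'];h=cv2.cvtColor(im,cv2.COLOR_RGB2HSV)
m=((h[...,0]>6)&(h[...,0]<25)&(h[...,1]>90)&(h[...,2]>110)).astype(np.uint8)
cs,_=cv2.findContours(m,0,1)
for c in cs:
    if cv2.contourArea(c)<300: continue
    b=cv2.boundingRect(c)
    if 240<b[0]<262 and b[1]>120:
        P=np.array([onz(q,*p[0],.132)[:2] for p in c]).astype(np.float32)*1000
        R=cv2.minAreaRect(P);print('grip',b,R,cv2.boxPoints(R))
    if b[0]>290 and b[1]<100 and cv2.contourArea(c)>1500:
        P=np.array([onz(q,*p[0],.012)[:2] for p in c]).astype(np.float32)
        A=np.c_[2*P,np.ones(len(P))]; k=np.linalg.lstsq(A,(P**2).sum(1),rcond=None)[0];print('mat',b,k[:2])
f=lambda x,y:((x+.5)/1.5625-.5,(y+.5)/1.5625-.5)
for n,p,z in [('knobwhite a',(152,272),.079),('b',(144,285),.079),('FR',(172,193),.05),('NR',(233,328),.05),('whitedot',(146,256),.05),('standfoot1',(441,200),.01),('fR',(438,295),.01),('fl',(362,291),.01)]: print(n,onz(q,*f(*p),z))
T=load('top')
for n,p,z in [('b1base',(688,170),0),('b1top',(697,82),.15),('cup',(382,75),.06),('b2top',(525+7,297),None)]:
    if z is None: print('b2top',onz(T,525/1.5625,297/1.5625,.15))
    else: print(n,onz(T,*ft(*p),z))
w=cv2.resize(im[160:270,0:160][:,:,::-1],(800,550),interpolation=cv2.INTER_CUBIC);cv2.imwrite('pics/w1p.png',w)
```

```text
grip (250, 131, 16, 83) ((434.4920654296875, -195.6248321533203), (16.22964859008789, 101.43356323242188), 71.96451568603516) [[ 383.7549 -187.6387]
 [ 480.2045 -219.0432]
 [ 485.2293 -203.611 ]
 [ 388.7796 -172.2065]]
knobwhite a [0.4873 0.0256 0.079 ]
b [0.4783 0.0382 0.079 ]
FR [ 0.5485 -0.0072  0.05  ]
NR [ 0.4092 -0.0102  0.05  ]
whitedot [0.5018 0.0426 0.05  ]
standfoot1 [ 0.4674 -0.2459  0.01  ]
fR [ 0.3721 -0.217   0.01  ]
fl [ 0.3994 -0.1402  0.01  ]
b1base [ 0.6457 -0.3307  0.    ]
b1top [ 0.6671 -0.3183  0.15  ]
cup [ 0.632  -0.0322  0.06  ]
b2top [ 0.6302 -0.4623  0.15  ]
```

View pics/w1p.png

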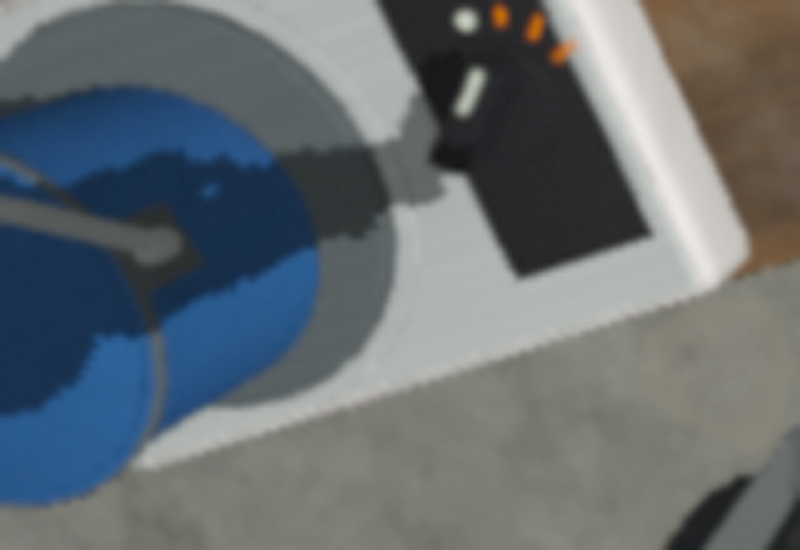

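The crop shows the knob wing at (460,105) with its white line pointing clockwise of the white dot at (466,20), so it's on about heat 1. I'm going down to grasp the hook.

drive_tool:
  steps:
    - [1, 0, 0, 0.045, 0, 0, 0.014]
    - [1, 0, 0, 0.045, 0, 0, 0]
    - [1, 0, 0, 0.045, 0, 0, 0]
    - [1, 0, 0, 0.042, 0, 0, 0]
    - [1, 0, 0, 0.03, 0, 0, 0]
    - [1, 0, 0, 0.012, 0, 0, 0]
    - [1, 0, 0, 0, 0, 0, 0]
    - [0, 0, 0, 0, 0, 0, 0]
    - [0, 0, 0, 0, 0, 0, 0]
    - [0, 0, 0, 0, 0, 0, 0]
    - [0, 0, 0, 0, 0, 0, 0]
    - [0, 0, 0, 0, 0, 0, 0]
    - [0, 0, 0, 0, 0, 0, 0]
  newtons: 90

```text
time: 5.95
tcp_pos: [0.4352, -0.1969, 0.1029]
tool_rot: [180.0, -0.0, -17.3]
contact_force: [-0.7, 0.7, 6.4]
finger_gap: 0.0168
grasp_force: 87.7
```

drive_tool:
  steps:
    - [0, 0, 0, -0.015, 0, 0, 0]
    - [0, 0, 0, -0.035, 0, 0, 0]
    - [0, 0, 0, -0.045, 0, 0, 0]
    - [0, 0, 0, -0.045, 0, 0, 0]
    - [0, 0, 0, -0.045, 0, 0, 0]
    - [0, 0, 0, -0.04, 0, 0, 0]
    - [0, 0, 0, 0, 0, 0, -0.178]
    - [0, 0, 0, 0, 0, 0, -0.178]
    - [0, 0, 0, 0, 0, 0, -0.178]
    - [0, 0, 0, 0, 0, 0, -0.178]
    - [0, 0, 0, 0, 0, 0, -0.178]
    - [0, 0, 0, 0, 0, 0, -0.178]
    - [0, 0, 0, 0, 0, 0, -0.178]
    - [0, 0, 0, 0, 0, 0, -0.178]
    - [0, 0, 0, 0, 0, 0, -0.178]
    - [0, 0, 0, 0, 0, 0, -0.178]
    - [0, 0, 0, 0, 0, 0, -0.178]

```text
time: 8.07
tcp_pos: [0.4346, -0.1967, 0.3281]
tool_rot: [180.0, 0.0, 95.2]
contact_force: [-0.3, -0.2, -1.2]
finger_gap: 0.0165
grasp_force: 87.8
```

drive_tool:
  steps:
    - [0, 0.02, 0, 0, 0, 0, 0]
    - [0, 0.04, 0, 0, 0, 0, 0]
    - [0, 0.0455, -0.0005, 0, 0, 0, 0]
    - [0, 0.0455, -0.0005, 0, 0, 0, 0]
    - [0, 0.0455, -0.0005, 0, 0, 0, 0]
    - [0, 0.0455, -0.0005, 0, 0, 0, 0]
    - [0, 0.0455, -0.0005, 0, 0, 0, 0]
    - [0, 0.04, -0.0005, 0, 0, 0, 0]
    - [0, 0.03, 0, 0, 0, 0, 0]
    - [0, 0.006, 0, 0, 0, 0, 0]
    - [0, 0, 0, 0, 0, 0, 0]

```text
time: 9.45
tcp_pos: [0.4005, 0.1652, 0.3274]
tool_rot: [-180.0, 0.0, 94.8]
contact_force: [-0.2, -0.1, -1.7]
finger_gap: 0.0166
grasp_force: 87.8
```

Run:
```python
from h import *
s=r.sense();print(s['tcp_pos'],s['tool_rot'],s['joint_pos'],s['time']);snap('wrist','w2');snap('top','t2');snap('scene','s2')
A=cv2.resize(load('w2')['im'],(400,300),interpolation=cv2.INTER_AREA)
c=load('w2')['im'];t=load('t2')['im'];s=load('s2')['im']
L=np.vstack([A,cv2.resize(t[155:215,130:210],(400,300),interpolation=cv2.INTER_CUBIC)])
S=cv2.resize(s[120:200,150:230],(400,400),interpolation=cv2.INTER_CUBIC)
S=np.vstack([S,np.zeros((200,400,3),np.uint8)])
cv2.imwrite('pics/m2.png',np.hstack([L,S])[:,:,::-1])
```

```text
[0.40054318 0.16516398 0.32744248] [-1.79994529e+02  1.89990275e-02  9.48403587e+01] [ 2.22234849e+01 -2.64084331e+00  1.08500224e+02 -1.71487338e-02
  7.41515166e+01  1.73878119e+01] 9.45
```

View pics/m2.png

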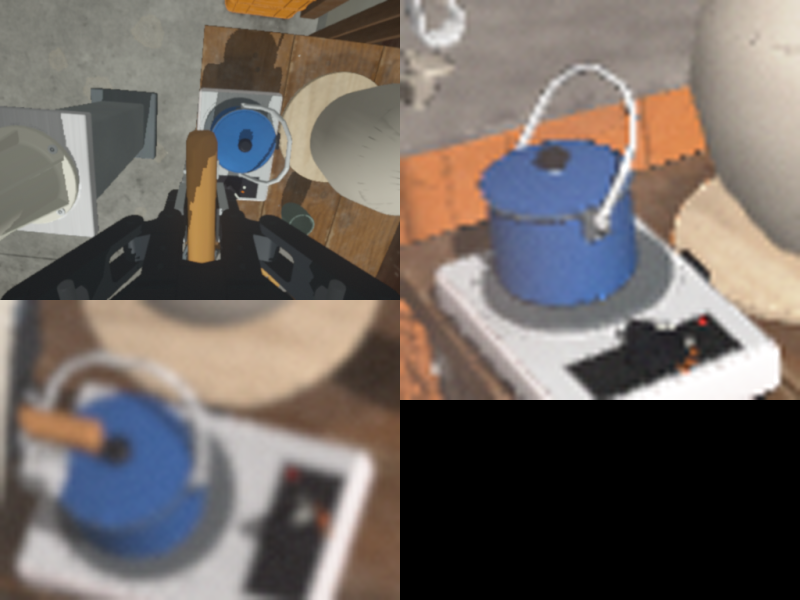

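The wrist view (upper left) shows the bail clearly at about (290,145) of the 400-px view. The lid knob is at (246,144) and the ears are near (240,105) and (245,180). I'll zoom in on it.

Run:
```python
from h import *
c=load('w2')['im'][110:260,256:396]
cv2.imwrite('pics/w2c.png',cv2.resize(c[:,:,::-1],(560,600),interpolation=cv2.INTER_CUBIC))
```

```text
(no output)
```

View pics/w2c.png

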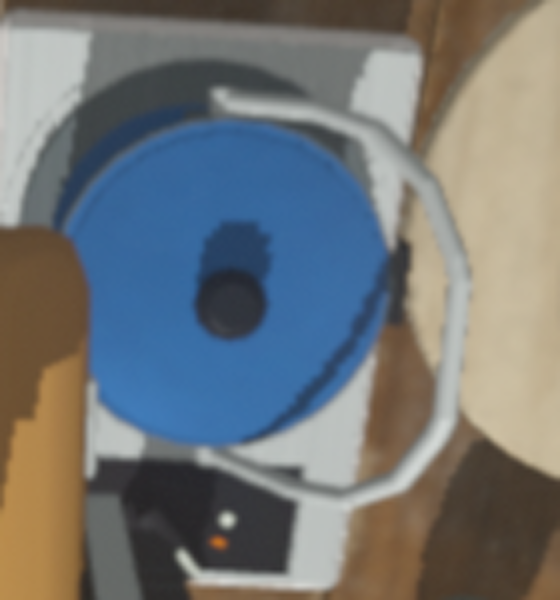

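In the crop, the straight wire runs from (460,278) to (449,415). The ears are at (218,100) and (205,455), and the lid knob is at (231,303).

Run:
```python
from h import *
np.set_printoptions(precision=4,suppress=True)
q=load('w2');f=lambda x,y:(256+(x+.5)/4-.5,110+(y+.5)/4-.5)
for n,p,z in [('ear1',(218,100),.126),('ear2',(205,455),.126),('knob',(231,303),.156),('w1',(460,278),.197),('w2',(449,415),.197),('mid',(454.5,346),.197),('mid205',(454.5,346),.190)]:
    X=onz(q,*f(*p),z);print(n,X)
h=cv2.cvtColor(q['im'],cv2.COLOR_RGB2HSV);m=((h[...,0]>100)&(h[...,0]<125)&(h[...,1]>120)).astype(np.uint8)
p=np.array([f(454.5,346)]);S=load('scene');T=load('top')
for pt in [(176,37),(183,37),(190,40)]: print('tri w-scene',tri(q,p[0],S,fs(*pt)))
```

```text
ear1 [0.4605 0.2155 0.126 ]
ear2 [0.4722 0.1006 0.126 ]
knob [0.4664 0.1607 0.156 ]
w1 [0.5137 0.1826 0.197 ]
w2 [0.5183 0.1461 0.197 ]
mid [0.5159 0.1648 0.197 ]
mid205 [0.519  0.1629 0.19  ]
tri w-scene [0.5106 0.167  0.202 ]
tri w-scene [0.5141 0.1658 0.1999]
tri w-scene [0.5179 0.1641 0.1956]
```

drive_tool:
  steps:
    - [0, -0.002, 0.015, 0, 0, 0, -0.026]
    - [0, -0.004, 0.03, 0, 0, 0, 0]
    - [0, -0.004, 0.025, 0, 0, 0, 0]
    - [0, -0.0035, 0.0155, 0, 0, 0, 0]
    - [0, 0, 0, 0, 0, 0, 0]
    - [0, 0, 0, 0, 0, 0, 0]

```text
time: 10.35
tcp_pos: [0.4868, 0.1605, 0.3272]
tool_rot: [-179.9, 0.0, 96.3]
contact_force: [0.3, -0.1, -0.8]
finger_gap: 0.0168
grasp_force: 88.0
```

drive_tool:
  steps:
    - [0, 0, 0, 0.02, 0, 0, 0]
    - [0, 0, 0, 0.025, 0, 0, 0]
    - [0, 0, 0, 0.02, 0, 0, 0]
    - [0, 0, 0, 0.015, 0, 0, 0]
    - [0, 0, 0, 0.01, 0, 0, 0]
    - [0, 0, 0, 0, 0, 0, 0]

```text
time: 11.1
tcp_pos: [0.4872, 0.1608, 0.2369]
tool_rot: [-179.9, 0.0, 96.4]
contact_force: [1.0, 0.7, -1.0]
finger_gap: 0.0169
grasp_force: 88.0
```

Run:
```python
from h import *
s=r.sense();print(s['tcp_pos'],s['tool_rot'],s['contact_force'],s['time']);snap('wrist','w3');snap('scene','s3')
A=cv2.resize(load('w3')['im'][60:300,180:420],(400,400),interpolation=cv2.INTER_CUBIC)
S=cv2.resize(load('s3')['im'][115:195,150:230],(400,400),interpolation=cv2.INTER_CUBIC)
cv2.imwrite('pics/m3.png',np.hstack([A,S])[:,:,::-1])
```

```text
[0.48715305 0.1607711  0.23693399] [-1.79949748e+02  9.06369043e-03  9.63674305e+01] [ 1.04937736  0.71855579 -1.04669392] 11.1
```

View pics/m3.png

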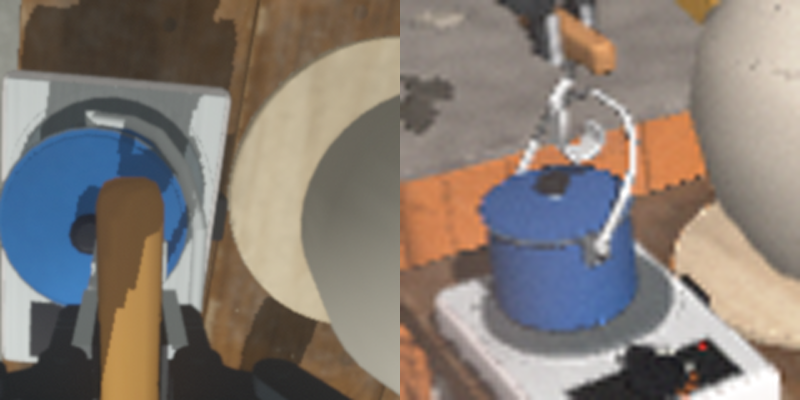

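The scene crop shows the J at (585,140), inside the bail arch and below the wire, ready to go under it.

drive_tool:
  steps:
    - [0, 0, 0.01, 0, 0, 0, 0]
    - [0, 0, 0.01, 0, 0, 0, 0]
    - [0, 0, 0.009, 0, 0, 0, 0]
    - [0, 0, 0, 0, 0, 0, 0]
    - [0, 0, 0, -0.007, 0, 0, 0]
    - [0, 0, 0, -0.007, 0, 0, 0]
    - [0, 0, 0, -0.006, 0, 0, 0]
    - [0, 0, 0, 0, 0, 0, 0]

```text
time: 12.2
tcp_pos: [0.5166, 0.1641, 0.2581]
tool_rot: [179.9, -0.0, 96.4]
contact_force: [0.1, 0.7, -1.2]
finger_gap: 0.0165
grasp_force: 88.0
```

drive_tool:
  steps:
    - [0, 0, 0, -0.004, 0, 0, 0]
    - [0, 0, 0, -0.003, 0, 0, 0]
    - [0, 0, 0, 0, 0, 0, 0]

```text
time: 12.58
tcp_pos: [0.5162, 0.1639, 0.2642]
tool_rot: [-180.0, 0.0, 96.4]
contact_force: [0.2, -0.3, -3.0]
finger_gap: 0.0166
grasp_force: 88.2
```

drive_tool:
  steps:
    - [0, 0, -0.008, -0.004, 0, 0, 0]
    - [0, 0, -0.01, -0.004, 0, 0, 0]
    - [0, 0, -0.01, -0.003, 0, 0, 0]
    - [0, 0, -0.01, -0.002, 0, 0, 0]
    - [0, 0, -0.008, -0.001, 0, 0, 0]
    - [0, 0, 0, 0, 0, 0, 0]
    - [0, 0, 0, -0.003, 0, 0, 0]
    - [0, 0, 0, 0, 0, 0, 0]

```text
time: 13.58
tcp_pos: [0.4709, 0.159, 0.2814]
tool_rot: [180.0, -0.0, 96.4]
contact_force: [0.3, -0.3, -8.1]
finger_gap: 0.0166
grasp_force: 87.9
```

Run:
```python
from h import *
s=r.sense();print(s['contact_force']);snap('wrist','w4');snap('scene','s4')
A=cv2.resize(load('w4')['im'][60:300,180:420],(400,400),interpolation=cv2.INTER_CUBIC)
S=cv2.resize(load('s4')['im'][115:195,150:230],(400,400),interpolation=cv2.INTER_CUBIC)
cv2.imwrite('pics/m4.png',np.hstack([A,S])[:,:,::-1])
```

```text
[ 0.30691209 -0.29310688 -8.08990947]
```

View pics/m4.png

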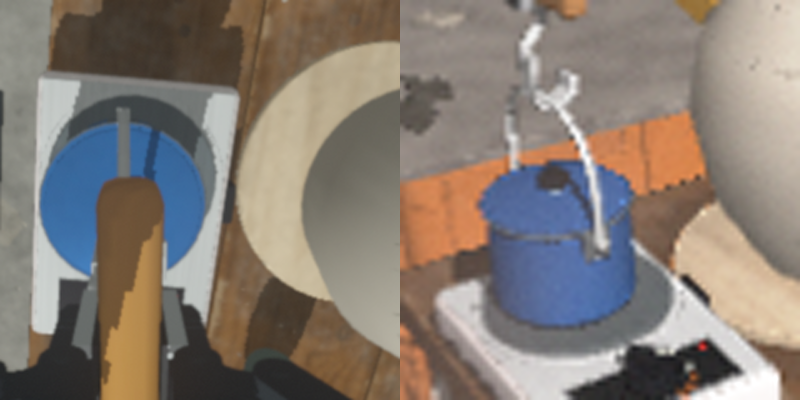

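The bail is upright in the J at (555,95) and the hook is carrying load. Lifting now.

drive_tool:
  steps:
    - [0, 0, 0, -0.002, 0, 0, 0]
    - [0, 0, 0, -0.004, 0, 0, 0]
    - [0, 0, 0, -0.006, 0, 0, 0]
    - [0, 0, 0, -0.01, 0, 0, 0]
    - [0, 0, 0, -0.012, 0, 0, 0]
    - [0, 0, 0, -0.015, 0, 0, 0]
    - [0, 0, 0, -0.015, 0, 0, 0]
    - [0, 0, 0, -0.015, 0, 0, 0]
    - [0, 0, 0, -0.015, 0, 0, 0]
    - [0, 0, 0, -0.012, 0, 0, 0]
    - [0, 0, 0, -0.008, 0, 0, 0]
    - [0, 0, 0, -0.004, 0, 0, 0]
    - [0, 0, 0, 0, 0, 0, 0]
    - [0, 0, 0, 0, 0, 0, 0]

```text
time: 15.42
tcp_pos: [0.4704, 0.1588, 0.3988]
tool_rot: [-180.0, 0.0, 96.4]
contact_force: [0.7, -0.3, -8.4]
finger_gap: 0.0168
grasp_force: 87.9
```

Run:
```python
from h import *
s=r.sense();print(s['tcp_pos'],s['contact_force'],s['moment'],s['time']);snap('scene','s5');snap('top','t5')
q=load('s5');im=q['im'];h=cv2.cvtColor(im,cv2.COLOR_RGB2HSV);m=((h[...,0]>100)&(h[...,0]<125)&(h[...,1]>120)).astype(np.uint8)
m[:, 260:]=0
c=max(cv2.findContours(m,0,1)[0],key=cv2.contourArea);b=cv2.boundingRect(c);print(b,cv2.fitEllipse(c))
x,y,w,hh=b
print(onz(q,x+w/2,y+hh/2,.22))
```

```text
[0.47044689 0.15882253 0.39878719] [ 0.66405068 -0.30395708 -8.38179417] [-0.02903008  0.0008605  -0.00054985] 15.425
(169, 131, 23, 18) ((180.49710083007812, 138.86569213867188), (18.19359588623047, 21.396228790283203), 100.84454345703125)
[0.453379   0.10847201 0.22      ]
```

drive_tool:
  steps:
    - [0, -0.005, -0.0007, 0, 0, 0, 0]
    - [0, -0.011, -0.0015, 0, 0, 0, 0]
    - [0, -0.018, -0.0024, 0, 0, 0, 0]
    - [0, -0.024, -0.0033, 0, 0, 0, 0]
    - [0, -0.0277, -0.0038, 0, 0, 0, 0]
    - [0, -0.0277, -0.0038, 0, 0, 0, 0]
    - [0, -0.0277, -0.0038, 0, 0, 0, 0]
    - [0, -0.0277, -0.0038, 0, 0, 0, 0]
    - [0, -0.0277, -0.0038, 0, 0, 0, 0]
    - [0, -0.0277, -0.0038, 0, 0, 0, 0]
    - [0, -0.0277, -0.0038, 0, 0, 0, 0]
    - [0, -0.0277, -0.0038, 0, 0, 0, 0]
    - [0, -0.0277, -0.0038, 0, 0, 0, 0]
    - [0, -0.0277, -0.0038, 0, 0, 0, 0]
    - [0, -0.0277, -0.0038, 0, 0, 0, 0]
    - [0, -0.0277, -0.0038, 0, 0, 0, 0]
    - [0, -0.0277, -0.0038, 0, 0, 0, 0]
    - [0, -0.0277, -0.0038, 0, 0, 0, 0]
    - [0, -0.024, -0.0033, 0, 0, 0, 0]
    - [0, -0.018, -0.0024, 0, 0, 0, 0]

```text
time: 18.02
tcp_pos: [0.4577, -0.3349, 0.3992]
tool_rot: [-180.0, 0.0, 96.3]
contact_force: [0.2, -0.5, -7.3]
finger_gap: 0.0166
grasp_force: 87.9
```

drive_tool:
  steps:
    - [0, -0.011, -0.0015, 0, 0, 0, 0]
    - [0, -0.005, -0.0007, 0, 0, 0, 0]
    - [0, 0, 0, 0, 0, 0, 0]
    - [0, 0, 0, 0.01, 0, 0, 0]
    - [0, 0, 0, 0.02, 0, 0, 0]
    - [0, 0, 0, 0.025, 0, 0, 0]
    - [0, 0, 0, 0.025, 0, 0, 0]
    - [0, 0, 0, 0.02, 0, 0, 0]
    - [0, 0, 0, 0.015, 0, 0, 0]
    - [0, 0, 0, 0.01, 0, 0, 0]
    - [0, 0, 0, 0, 0, 0, 0]
    - [0, 0, 0, 0, 0, 0, 0]

```text
time: 19.52
tcp_pos: [0.4582, -0.3497, 0.275]
tool_rot: [180.0, 0.0, 96.4]
contact_force: [0.6, 0.5, -7.9]
finger_gap: 0.0165
grasp_force: 88.0
```

Run:
```python
from h import *
s=r.sense();print(s['tcp_pos'],s['tool_rot'],s['contact_force'],s['time'])
for n in('top','scene','wrist'): snap(n,n[0]+'6')
W=load('w6')['im'];S=load('s6')['im'];T=load('t6')['im']
A=cv2.resize(W[60:300,180:420],(400,400),interpolation=cv2.INTER_CUBIC)
cv2.imwrite('pics/m6.png',np.hstack([A,cv2.resize(S[190:310,210:330],(400,400),interpolation=cv2.INTER_CUBIC)])[:,:,::-1])
```

```text
[ 0.45824204 -0.34969407  0.27500524] [1.79953180e+02 4.61817430e-02 9.63622752e+01] [ 0.59343992  0.48158975 -7.94351413] 19.525
```

View pics/m6.png

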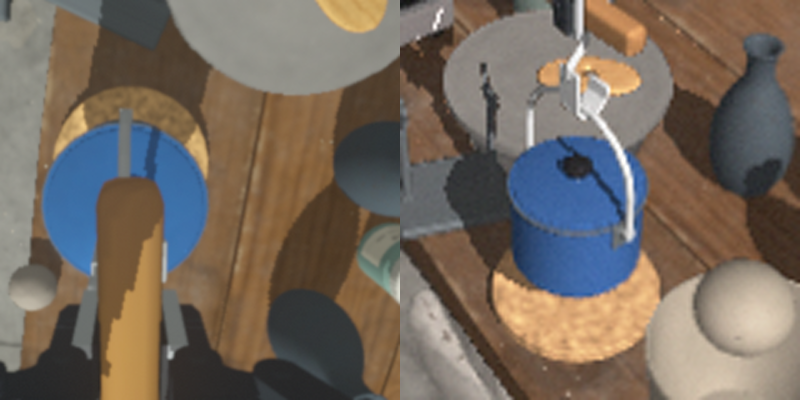

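The pot hangs level over the mat and clear of everything. I'll measure its centre from the blue rim.

Run:
```python
from h import *
from scipy.optimize import least_squares
np.set_printoptions(precision=4,suppress=True)
def fit(f,z):
    q=load(f);h=cv2.cvtColor(q['im'],cv2.COLOR_RGB2HSV);m=((h[...,0]>100)&(h[...,0]<125)&(h[...,1]>130)).astype(np.uint8)
    c=max(cv2.findContours(m,0,1)[0],key=cv2.contourArea)
    P=np.array([onz(q,*p,z)[:2] for p in cv2.convexHull(c)[:,0].astype(float)])
    s=least_squares(lambda x:np.hypot(*(P-x[:2]).T)-x[2],[*P.mean(0),.05],loss='soft_l1',f_scale=.001)
    return s.x,cv2.boundingRect(c)
for z in(.136,.140): print(z,fit('w6',z))
h=cv2.cvtColor(load('s6')['im'],cv2.COLOR_RGB2HSV)
# reference: previous, pot on plate before moving hook, same method
print(fit('w2',.142),'should be approx .4663,.159')
# mat from w1
q=load('w1');hh=cv2.cvtColor(q['im'],cv2.COLOR_RGB2HSV);m=((hh[...,0]>6)&(hh[...,0]<25)&(hh[...,1]>90)&(hh[...,2]>110)).astype(np.uint8)
m[:,:295]=0;m[:, 400:]=0;m[165:]=0;m[:60]=0
c=max(cv2.findContours(m,0,1)[0],key=cv2.contourArea);P=np.array([onz(q,*p[0],.012)[:2] for p in c])
print('mat',least_squares(lambda x:np.hypot(*(P-x[:2]).T)-x[2],[*P.mean(0),.068],loss='soft_l1',f_scale=.001).x)
```

```text
0.136 (array([ 0.4547, -0.3501,  0.0493]), (206, 135, 45, 89))
0.14 (array([ 0.4546, -0.349 ,  0.0486]), (206, 135, 45, 89))
(array([0.4658, 0.1612, 0.0496]), (273, 141, 80, 80)) should be approx .4663,.159
mat [ 0.4587 -0.3476  0.0762]
```

drive_tool:
  steps:
    - [0, 0, 0.002, 0.008, 0, 0, 0]
    - [0, 0, 0, 0.01, 0, 0, 0]
    - [0, 0, 0, 0.008, 0, 0, 0]
    - [0, 0, 0, 0.006, 0, 0, 0]
    - [0, 0, 0, 0.004, 0, 0, 0]
    - [0, 0, 0, 0.003, 0, 0, 0]
    - [0, 0, 0, 0.002, 0, 0, 0]
    - [0, 0, 0, 0.002, 0, 0, 0]
    - [0, 0, 0, 0.002, 0, 0, 0]
    - [0, 0, 0, 0.002, 0, 0, 0]
    - [0, 0, 0, 0, 0, 0, 0]

```text
time: 21.05
tcp_pos: [0.4601, -0.3494, 0.2276]
tool_rot: [180.0, 0.0, 96.4]
contact_force: [0.2, 0.2, -1.5]
finger_gap: 0.0168
grasp_force: 88.8
```

drive_tool:
  steps:
    - [0, 0, 0, 0.006, 0, 0, 0]
    - [0, 0, 0, 0.008, 0, 0, 0]
    - [0, 0, 0, 0.009, 0, 0, 0]
    - [0, 0, 0, 0, 0, 0, 0]
    - [0, 0, -0.01, 0, 0, 0, 0]
    - [0, 0, -0.012, 0, 0, 0, 0]
    - [0, 0, -0.012, 0, 0, 0, 0]
    - [0, 0, -0.012, 0, 0, 0, 0]
    - [0, 0, 0, 0, 0, 0, 0]

```text
time: 22.18
tcp_pos: [0.4132, -0.3545, 0.2045]
tool_rot: [-180.0, 0.0, 96.3]
contact_force: [-0.4, -0.7, -0.6]
finger_gap: 0.0166
grasp_force: 89.1
```

Run:
```python
from h import *
s=r.sense();print(s['tcp_pos'],s['contact_force'],s['time'])
for n in('scene','wrist'): snap(n,n[0]+'7')
A=cv2.resize(load('w7')['im'][60:300,180:420],(400,400),interpolation=cv2.INTER_CUBIC)
cv2.imwrite('pics/m7.png',np.hstack([A,cv2.resize(load('s7')['im'][190:310,210:330],(400,400),interpolation=cv2.INTER_CUBIC)])[:,:,::-1])
```

```text
[ 0.41315254 -0.35448563  0.20447439] [-0.39296876 -0.69241458 -0.58720909] 22.175
```

View pics/m7.png

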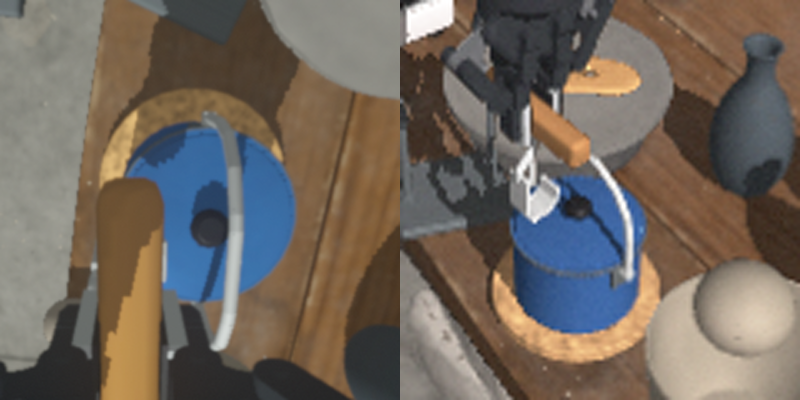

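The hook is clear of the bail, and the pot stands on the mat. That's already 12 pictures viewed, over the limit of 10, so I'll work from numbers only from here. Next the hook goes back to its stand.

drive_tool:
  steps:
    - [0, 0, 0, -0.02, 0, 0, 0]
    - [0, 0, 0, -0.035, 0, 0, 0]
    - [0, 0, 0, -0.035, 0, 0, 0]
    - [0, 0, 0, -0.035, 0, 0, 0]
    - [0, 0, 0, 0, 0, 0, 0.1803]
    - [0, 0, 0, 0, 0, 0, 0.1803]
    - [0, 0, 0, 0, 0, 0, 0.1803]
    - [0, 0, 0, 0, 0, 0, 0.1803]
    - [0, 0, 0, 0, 0, 0, 0.1803]
    - [0, 0, 0, 0, 0, 0, 0.1803]
    - [0, 0, 0, 0, 0, 0, 0.1803]
    - [0, 0, 0, 0, 0, 0, 0.1803]
    - [0, 0, 0, 0, 0, 0, 0.1803]
    - [0, 0, 0, 0, 0, 0, 0.1803]
    - [0, 0, 0, 0, 0, 0, 0.1803]
    - [0, 0, 0, 0, 0, 0, 0]

```text
time: 24.28
tcp_pos: [0.4145, -0.3543, 0.3293]
tool_rot: [-180.0, -0.0, -17.2]
contact_force: [0.3, 0.1, -1.7]
finger_gap: 0.0166
grasp_force: 89.1
```

drive_tool:
  steps:
    - [0, -0.003, -0.02, 0, 0, 0, 0]
    - [0, -0.007, -0.04, 0, 0, 0, 0]
    - [0, -0.007, -0.04, 0, 0, 0, 0]
    - [0, -0.006, -0.036, 0, 0, 0, 0]
    - [0, -0.0031, -0.0212, 0, 0, 0, 0]
    - [0, 0, 0, 0, 0, 0, 0]
    - [0, 0, 0, 0, 0, 0, 0]

```text
time: 25.15
tcp_pos: [0.4359, -0.1964, 0.3294]
tool_rot: [180.0, -0.0, -17.2]
contact_force: [0.1, -0.5, -0.8]
finger_gap: 0.0166
grasp_force: 89.1
```

Run:
```python
from h import *
from scipy.optimize import least_squares
np.set_printoptions(precision=4,suppress=True)
s=r.sense();p=s['tcp_pos'];yw=np.radians(s['tool_rot'][2]);print(p,s['tool_rot'],s['time'])
d=np.array([.4351,-.1968])-p[:2];print('tool d',d@[np.cos(yw),np.sin(yw)],d@[np.sin(yw),-np.cos(yw)])
snap('wrist','w8');snap('top','t8');snap('scene','s8')
for f in('w7','w8','t8','s8'):
    q=load(f);h=cv2.cvtColor(q['im'],cv2.COLOR_RGB2HSV);m=((h[...,0]>100)&(h[...,0]<125)&(h[...,1]>130)).astype(np.uint8)
    c=max(cv2.findContours(m,0,1)[0],key=cv2.contourArea)
    P=np.array([onz(q,*u,.09)[:2] for u in cv2.convexHull(c)[:,0].astype(float)])
    print(f,least_squares(lambda x:np.hypot(*(P-x[:2]).T)-x[2],[*P.mean(0),.05],loss='soft_l1',f_scale=.001).x,cv2.boundingRect(c))
# T-grip in hand: orientation in wrist image
q=load('w8');h=cv2.cvtColor(q['im'],cv2.COLOR_RGB2HSV);m=((h[...,0]>6)&(h[...,0]<25)&(h[...,1]>90)&(h[...,2]>90)).astype(np.uint8)
m[:100]=0
for c in cv2.findContours(m,0,1)[0]:
    if cv2.contourArea(c)>500: print(cv2.boundingRect(c))
```

```text
[ 0.4359 -0.1964  0.3294] [179.9839  -0.0157 -17.1568] 25.15
tool d -0.0006650232488272233 0.0006283627668032202
w7 [ 0.4544 -0.351   0.0489] (258, 138, 58, 102)
w8 [ 0.4603 -0.35    0.0491] (326, 75, 77, 57)
t8 [ 0.4468 -0.3514  0.0439] (278, 227, 27, 22)
s8 [ 0.4554 -0.3508  0.0491] (243, 243, 34, 29)
(0, 217, 26, 42)
(151, 186, 85, 28)
(238, 167, 41, 170)
(400, 100, 112, 38)
(283, 100, 83, 78)
(32, 100, 197, 89)
```

drive_tool:
  steps:
    - [0, -0.0007, 0.0006, 0.03, 0, 0, 0.002]
    - [0, 0, 0, 0.045, 0, 0, 0]
    - [0, 0, 0, 0.045, 0, 0, 0]
    - [0, 0, 0, 0.04, 0, 0, 0]
    - [0, 0, 0, 0.025, 0, 0, 0]
    - [0, 0, 0, 0.015, 0, 0, 0]
    - [0, 0, 0, 0.01, 0, 0, 0]
    - [0, 0, 0, 0.006, 0, 0, 0]
    - [0, 0, 0, 0.004, 0, 0, 0]
    - [0, 0, 0, 0.003, 0, 0, 0]
    - [0, 0, 0, 0.002, 0, 0, 0]
    - [0, 0, 0, 0, 0, 0, 0]

```text
time: 26.8
tcp_pos: [0.4351, -0.1968, 0.1043]
tool_rot: [180.0, -0.0, -17.4]
contact_force: [-0.2, -0.8, -1.0]
finger_gap: 0.0168
grasp_force: 89.1
```

drive_tool:
  steps:
    - [0, 0, 0, 0.001, 0, 0, 0]
    - [0, 0, 0, 0.001, 0, 0, 0]
    - [0, 0, 0, 0, 0, 0, 0]

```text
time: 27.18
tcp_pos: [0.4352, -0.1969, 0.1029]
tool_rot: [180.0, -0.0, -17.4]
contact_force: [-2.8, 1.2, 9.0]
finger_gap: 0.0163
grasp_force: 90.6
```

drive_tool:
  steps:
    - [0.25, 0, 0, 0, 0, 0, 0]
    - [0.35, 0, 0, 0, 0, 0, 0]
    - [0.6, 0, 0, 0, 0, 0, 0]
    - [0.8, 0, 0, 0, 0, 0, 0]
    - [0.8, 0, 0, -0.01, 0, 0, 0]
    - [0.8, 0, 0, -0.03, 0, 0, 0]
    - [0.8, 0, 0, -0.05, 0, 0, 0]
    - [0.8, 0, 0, -0.05, 0, 0, 0]
    - [0.8, 0, 0, -0.05, 0, 0, 0]
    - [0.8, 0, 0, -0.03, 0, 0, 0]
    - [0.8, 0, 0, 0, 0, 0, 0]

```text
time: 28.55
tcp_pos: [0.4361, -0.1973, 0.3254]
tool_rot: [180.0, -0.3, -17.4]
contact_force: [-0.2, 0.2, 0.5]
finger_gap: 0.0684
grasp_force: 0.0
```

Run:
```python
from h import *
np.set_printoptions(precision=4,suppress=True)
s=r.sense();print(s['tcp_pos'],s['tool_rot'],s['joint_pos'],s['time']);snap('wrist','w9')
for f in('w1','w9'):
    q=load(f);h=cv2.cvtColor(q['im'],cv2.COLOR_RGB2HSV)
    m=((h[...,0]>6)&(h[...,0]<25)&(h[...,1]>90)&(h[...,2]>110)).astype(np.uint8)
    for c in cv2.findContours(m,0,1)[0]:
        b=cv2.boundingRect(c)
        if cv2.contourArea(c)>500 and 235<b[0]<265:
            P=np.array([onz(q,*p[0],.132)[:2] for p in c]).astype(np.float32)*1000
            print(f,b,cv2.minAreaRect(P))
    # knob: white line/dot, red led, dark panel near plate
    W=((h[...,1]<50)&(h[...,2]>120)).astype(np.uint8)
    O=((h[...,0]<20)&(h[...,1]>150)&(h[...,2]>120)).astype(np.uint8)
    D=(h[...,2]<60).astype(np.uint8)
    for nm,M,z in(('white',W,.06),('orange',O,.05)):
        n,_,st,ce=cv2.connectedComponentsWithStats(M)
        for i in range(1,n):
            X=onz(q,*ce[i],z)
            if 3<=st[i,4]<80 and .42<X[0]<.56 and -.02<X[1]<.09: print(nm,st[i],ce[i],X)
```

```text
[ 0.4361 -0.1973  0.3254] [179.9603  -0.3078 -17.3868] [-24.521    1.8501 104.3078  -0.0012  73.5317  82.8663] 28.55
w1 (250, 131, 16, 83) ((434.4920654296875, -195.6248321533203), (16.22964859008789, 101.43356323242188), 71.96451568603516)
w1 (264, 0, 160, 47) ((581.2826538085938, -332.9173278808594), (38.115867614746094, 162.98110961914062), 1.1238365173339844)
white [ 91 162   4   4  14] [ 92.7143 163.5   ] [0.5024 0.037  0.06  ]
white [ 91 174   6   9  28] [ 93.75   177.8929] [0.4821 0.0453 0.06  ]
orange [ 75 153   5   4  17] [ 76.8824 154.4118] [0.5219 0.0606 0.05  ]
orange [ 99 161   3   4  10] [ 99.8 162.5] [0.5005 0.0321 0.05  ]
orange [105 163   4   5  13] [106.7692 165.    ] [0.4939 0.0235 0.05  ]
orange [111 170   2   2   4] [111.5 170.5] [0.4841 0.0201 0.05  ]
w9 (251, 133, 15, 82) ((434.057861328125, -196.40444946289062), (16.61458969116211, 101.42891693115234), 72.119384765625)
w9 (261, 0, 164, 57) ((576.4493408203125, -336.6707763671875), (171.1610870361328, 47.75054168701172), 89.73922729492188)
white [ 93 166   4   4  14] [ 94.7143 167.5   ] [0.5026 0.0371 0.06  ]
white [ 94 178   5   9  28] [ 95.8929 181.8214] [0.4821 0.0455 0.06  ]
orange [ 77 157   5   5  18] [ 78.9444 159.2222] [0.5215 0.061  0.05  ]
orange [101 165   3   4   9] [101.6667 166.5556] [0.5005 0.0323 0.05  ]
orange [107 167   4   5  13] [108.4615 168.8462] [0.494  0.0238 0.05  ]
orange [112 173   3   4   9] [113.1111 174.3333] [0.484  0.0206 0.05  ]
```

The hook is back in its rests, within 1 mm of where it started. Next I'll move near the knob for a close measurement.

drive_tool:
  steps:
    - [0.8, -0.006, -0.02, 0, 0, 0, 0]
    - [0.8, -0.012, -0.04, 0, 0, 0, 0]
    - [0.8, -0.013, -0.044, 0, 0, 0, 0]
    - [0.8, -0.013, -0.044, 0.01, 0, 0, 0]
    - [0.8, -0.013, -0.044, 0.02, 0, 0, 0]
    - [0.8, -0.01, -0.03, 0.025, 0, 0, 0]
    - [0.8, -0.004, -0.0135, 0.02, 0, 0, 0]
    - [0.8, 0, 0, 0, 0, 0, 0]
    - [0.8, 0, 0, 0, 0, 0, 0]

```text
time: 29.72
tcp_pos: [0.4376, 0.0487, 0.2473]
tool_rot: [180.0, 0.0, -17.4]
contact_force: [0.1, 0.5, 0.3]
finger_gap: 0.0686
grasp_force: 0.0
```

Run:
```python
from h import *
np.set_printoptions(precision=4,suppress=True)
s=r.sense();print(s['tcp_pos'],s['tool_rot'],s['time']);snap('wrist','w10')
q=load('w10');h=cv2.cvtColor(q['im'],cv2.COLOR_RGB2HSV)
W=((h[...,1]<50)&(h[...,2]>110)).astype(np.uint8)
O=((h[...,0]<20)&(h[...,1]>130)&(h[...,2]>110)).astype(np.uint8)
for nm,M,zz in(('white',W,(.05,.079)),('orange',O,(.05,))):
    n,L,st,ce=cv2.connectedComponentsWithStats(M)
    for i in range(1,n):
        X=onz(q,*ce[i],.06)
        if 5<=st[i,4]<300 and .42<X[0]<.56 and -.03<X[1]<.1:
            print(nm,st[i],*[onz(q,*ce[i],z) for z in zz])
            if nm=='white' and st[i,4]>25:
                c=np.argwhere(L==i)[:,::-1].astype(float); P=np.array([onz(q,*p,.079)[:2] for p in c]); u=np.linalg.svd(P-P.mean(0))[2][0]; print('  line dir',u,np.degrees(np.arctan2(u[1],u[0])),np.ptp((P-P.mean(0))@u))
# plate corners: big white region
w=((h[...,1]<45)&(h[...,2]>130)).astype(np.uint8)
c=max(cv2.findContours(w,0,1)[0],key=cv2.contourArea);print(cv2.boundingRect(c))
# dark panel (deck) : V<60 near
X=proj(q,[.478,.04,.06]);print('knob px',X)
```

```text
[0.4376 0.0487 0.2473] [179.9717   0.0299 -17.387 ] 29.725
white [244 116   6   6  27] [0.5021 0.0425 0.05  ] [0.5028 0.0411 0.079 ]
  line dir [-0.8573 -0.5148] -149.0190208933121 0.005365355484842321
white [254 128   9  14  54] [0.4807 0.035  0.05  ] [0.4832 0.0343 0.079 ]
  line dir [-0.6945  0.7195] 133.9853774105994 0.0153264796316686
orange [224 104   7   7  33] [0.5218 0.06   0.05  ]
orange [254 115   4   6  18] [0.4998 0.0319 0.05  ]
orange [263 117   5   8  23] [0.4939 0.0229 0.05  ]
orange [268 126   5   5  16] [0.4839 0.0195 0.05  ]
(0, 65, 299, 276)
knob px (np.float64(254.7322804518386), np.float64(138.88186200524325))
```

Run:
```python
from h import *
def line(f,lo):
    q=load(f);h=cv2.cvtColor(q['im'],cv2.COLOR_RGB2HSV);W=((h[...,1]<50)&(h[...,2]>110)).astype(np.uint8)
    n,L,st,ce=cv2.connectedComponentsWithStats(W)
    i=min(range(1,n),key=lambda i:np.hypot(*(ce[i]-lo)));return q,ce[i]
a,p=line('w9',(95.9,181.8));b,u=line('w10',(258,134));print(p,u,tri(a,p,b,u))
a,p=line('w9',(94.7,167.5));b,u=line('w10',(246.5,118.5));print('dot',tri(a,p,b,u))
```

```text
[ 95.87878788 181.81818182] [258.12962963 134.53703704] [0.48314942 0.03433766 0.07718419]
dot [0.50226696 0.04235776 0.05198042]
```

drive_tool:
  steps:
    - [0.45, 0.02, -0.0025, 0, 0, 0, 0]
    - [0.45, 0.0187, -0.0024, 0, 0, 0, 0]
    - [0.45, 0, 0, 0.03, 0, 0, 0.17]
    - [0.45, 0, 0, 0.04, 0, 0, 0.17]
    - [0.45, 0, 0, 0.04, 0, 0, 0.168]
    - [0.45, 0, 0, 0.03, 0, 0, 0]
    - [0.45, 0, 0, 0.01, 0, 0, 0]
    - [0.45, 0, 0, 0, 0, 0, 0]

```text
time: 30.78
tcp_pos: [0.4767, 0.042, 0.0972]
tool_rot: [180.0, 0.0, -46.5]
contact_force: [-0.8, 0.6, 0.3]
finger_gap: 0.0387
grasp_force: 0.0
```

drive_tool:
  steps:
    - [0.45, 0, 0, 0.015, 0, 0, 0]
    - [0.45, 0, 0, 0.012, 0, 0, 0]
    - [0.45, 0, 0, 0.006, 0, 0, 0]
    - [0.45, 0, 0, 0, 0, 0, 0]
    - [0, 0, 0, 0, 0, 0, 0]
    - [0, 0, 0, 0, 0, 0, 0]
    - [0, 0, 0, 0, 0, 0, 0]
    - [0, 0, 0, 0, 0, 0, 0]
    - [0, 0, 0, 0, 0, 0, 0]
  newtons: 40

```text
time: 31.9
tcp_pos: [0.4755, 0.0415, 0.0648]
tool_rot: [179.9, -0.0, -46.5]
contact_force: [-3.6, -6.0, 7.1]
finger_gap: 0.01
grasp_force: 41.1
```

drive_tool:
  steps:
    - [0, 0, 0, 0, 0, 0, -0.11]
    - [0, 0, 0, 0, 0, 0, -0.11]
    - [0, 0, 0, 0, 0, 0, -0.11]
    - [0, 0, 0, 0, 0, 0, -0.11]
    - [0, 0, 0, 0, 0, 0, -0.11]
    - [0, 0, 0, 0, 0, 0, -0.11]
    - [0, 0, 0, 0, 0, 0, -0.11]
    - [0, 0, 0, 0, 0, 0, -0.1]
    - [0, 0, 0, 0, 0, 0, 0]
    - [0, 0, 0, 0, 0, 0, 0]

```text
time: 33.15
tcp_pos: [0.4753, 0.0413, 0.0647]
tool_rot: [179.9, 0.1, 3.3]
contact_force: [-3.2, -7.8, 7.1]
finger_gap: 0.01
grasp_force: 42.0
```

Run:
```python
from h import *
s=r.sense();print(s['tcp_pos'],s['tool_rot'],s['moment'],s['contact_force'])
```

```text
[0.47526162 0.04131695 0.06472437] [1.79938007e+02 8.47823636e-02 3.32471201e+00] [-1.3112571   0.75222219 -0.43187886] [-3.20266499 -7.81721553  7.10381027]
```

drive_tool:
  steps:
    - [0.45, 0, 0, 0, 0, 0, 0]
    - [0.45, 0, 0, 0, 0, 0, 0]
    - [0.45, 0, 0, 0, 0, 0, 0]
    - [0.45, 0, 0, -0.015, 0, 0, 0]
    - [0.45, 0, 0, -0.04, 0, 0, 0]
    - [0.45, 0, 0, -0.05, 0, 0, 0]
    - [0.45, -0.02, 0, -0.05, 0, 0, 0]
    - [0.8, -0.02, 0, -0.03, 0, 0, 0]
    - [0.8, 0, 0, 0, 0, 0, 0]
    - [0.8, 0, 0, 0, 0, 0, 0]

```text
time: 34.4
tcp_pos: [0.4363, 0.0399, 0.2493]
tool_rot: [-180.0, -0.0, 3.4]
contact_force: [-0.1, -0.2, -1.4]
finger_gap: 0.0681
grasp_force: 0.0
```

Run:
```python
from h import *
from scipy.optimize import least_squares
np.set_printoptions(precision=4,suppress=True)
s=r.sense();print(s['tcp_pos'],s['time'])
for n in('wrist','scene','top'): snap(n,n[0]+'11')
q=load('w11');h=cv2.cvtColor(q['im'],cv2.COLOR_RGB2HSV)
W=((h[...,1]<50)&(h[...,2]>110)).astype(np.uint8);n,L,st,ce=cv2.connectedComponentsWithStats(W)
for i in range(1,n):
    X=onz(q,*ce[i],.06)
    if 8<=st[i,4]<300 and .44<X[0]<.54 and 0<X[1]<.09:
        P=np.array([onz(q,*p,.077)[:2] for p in np.argwhere(L==i)[:,::-1].astype(float)]);u=np.linalg.svd(P-P.mean(0))[2][0]
        print(st[i],P.mean(0),'dir',np.degrees(np.arctan2(u[1],u[0])),'at.05',onz(q,*ce[i],.05)[:2])
# other objects: difference of scene/top images from start
for f,g in(('scene','s11'),('top','t11')):
    A=cv2.absdiff(load(f)['im'],load(g)['im']).max(2);B=(A>45).astype(np.uint8);n,L,st,ce=cv2.connectedComponentsWithStats(B)
    print(g,[(tuple(int(v) for v in st[i])) for i in range(1,n) if st[i,4]>25])
q=load('s11');h=cv2.cvtColor(q['im'],cv2.COLOR_RGB2HSV);m=((h[...,0]>100)&(h[...,0]<125)&(h[...,1]>130)).astype(np.uint8)
c=max(cv2.findContours(m,0,1)[0],key=cv2.contourArea);P=np.array([onz(q,*u,.09)[:2] for u in cv2.convexHull(c)[:,0].astype(float)]);print('pot',least_squares(lambda x:np.hypot(*(P-x[:2]).T)-x[2],[*P.mean(0),.05],loss='soft_l1',f_scale=.001).x)
```

```text
[0.4363 0.0399 0.2493] 34.4
[257 114   5   6  25] [0.503  0.0425] dir 176.3183868605248 at.05 [0.5022 0.0423]
[257 126   4  14  51] [0.486  0.0421] dir -178.41996394326944 at.05 [0.4837 0.0419]
s11 [(3, 0, 104, 108, 3217), (127, 0, 72, 46, 1917), (161, 51, 37, 130, 2802), (148, 130, 13, 12, 79), (4, 149, 66, 80, 2907), (63, 158, 10, 5, 31), (230, 230, 54, 61, 1981)]
t11 [(0, 121, 197, 263, 18669), (184, 135, 5, 19, 67), (41, 145, 18, 16, 144), (147, 152, 16, 18, 115), (0, 183, 59, 64, 2252), (258, 218, 17, 24, 171), (271, 218, 39, 34, 950), (135, 283, 22, 13, 151), (111, 298, 11, 13, 43), (157, 303, 20, 23, 222), (170, 311, 12, 40, 211), (118, 342, 32, 16, 199), (162, 344, 5, 8, 27), (101, 363, 17, 9, 34)]
pot [ 0.455  -0.3508  0.0489]
```

```bash
python3 -c "
from station import workorder
print(workorder.close_job())"
```

```text
the job is handed in; nothing more can be done
None
```

The job is handed in at about 34 s (no verdict was returned): by my measurements the pot stands within about 5 mm of the mat's centre, the hook is back in both rests, the knob is at off and no loose object shows any shift, but I viewed 12 pictures, two over the limit of 10.

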